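Weight a glued bowl with a pile balanced on its domed back

ROBOT

A 6-joint arm with a two-finger parallel gripper is mounted at the origin on the work surface. World frame = base frame: x ahead of the robot, y to its left, z up, the work surface at z = 0. Lengths are in mm, angles in rad, forces in N, time in s.
With the tool pointing down it reaches from about 350 to 775 mm from the base axis. Payload 7.3 kg.
Tool frame: the origin (TCP) lies between the finger pads, 19 mm behind the fingertips; this is the grasp point; z points along the fingers, y is the line along which they close (so a half turn about z gives the same grasp; the last joint's range is limited). The gripper opens to 92 mm and grips with 3 to 60 N. Pads are 19 mm wide; open, the fingers measure 130 mm over their backs; the gripper's body (75 mm by 190 mm) begins 47 mm behind the grasp point.
Start: joints at [1.19, 0.342, 1.524, -0, 1.275, -0.146], TCP at [122.123, 510.616, 245.541] pointing down, gripper open.
Joint ranges: [-2.53, 2.53], [-0.77, 2.02], [0.04, 2.7], [-1, 4.14], [0.28, 2.66], [-3.11, 3.11]. Speed limits (rad/s): [2.57, 2.57, 3.14, 3.14, 3.14, 3.14].

INTERFACE

Orientations are given as [roll, pitch, yaw] about the fixed x, y, z axes, in that order (R = Rz(yaw) Ry(pitch) Rx(roll)).
In Python, from plant import get_obs, capture, bot, spot_in, trace, pinpoint gives the robot as it stands.
- The arm moves only by the tool play_rows, never from a script. Its argument "rows" is a list of rows, each a list of 2 entries, a list of its own where there are three numbers: the shift along the world's x, y, z in units of 3 cm (1.0 is 3 cm), then the turn, a rotation vector about the world's x, y, z in units of 8 degrees (1.0 is 8 degrees). A call has 1 to 12 rows; each row shifts and turns the commanded pose from where the row before left it; what a row does not reach is not made up. A row lasts 1/8 s, in which the tool goes at most 62.5 mm and 10.7 degrees, less where a joint would pass 70% of its speed; a pose out of reach is approached as far as the arm can. A call with a number of a shift or a turn outside -1 to 1 is refused whole. A call with a gripper value outside its range is refused whole. "hand" is the opening, from -1 (shut) to 1 (fully open), set as the call begins (left out, the last holds). The fingers move at their own pace and stop on an object; the grip force is fixed at half the most. Time passes only in rows, so rows that do not move let the fingers close. It gives the time, the measured TCP pose, the force, the opening and the grip force at its end, in the units of the state.
- get_obs(): the state, without advancing time (a new reading comes with each control period).
- capture(name): name is "side" or "top"; returns a dict with "frame" (480x640x3 uint8, red, green, blue), "fov_y" (degrees; the focal length in pixels is half the picture's height over the tangent of half this angle, whatever the lens; pixels are square), "cx", "cy" (the principal point, pixels), "rvec" (rotation vector, rad) and "tvec" (3), from world to camera coordinates, as OpenCV has them. Camera axes: x right, y down, z forward; pixel columns grow to the right and rows downward; lengths in mm; the calibration is good to about 2 mm. A picture is of the moment at which its call begins. There is no depth.
- bot.close_job(): hands the job in; it is judged then, once.
Trained networks look in the newest picture that a camera, given by its name, has taken for a name from the list of things; names that differ only in an ending like _2 or _b are one class to them, and where a whole thing is asked for, a point or a joint stands for the part that bears it (a point fixed in the world has none). Each returns a list of dicts, best first, with "p" (0 to 1); they miss things now and then, are a little off and sometimes report something else, mostly with a low value. They report only what shows in the picture. A call takes as long as a camera call. They do not tell look-alikes from the thing itself.
- spot_in(query, camera): "at" ([row, column] in pixels, amid what is visible of it).
- trace(query, camera): "mask" (480x640 bool, what is visible of it) and "at" ([row, column] in pixels, amid what is visible of it).
- pinpoint(query, camera): "at" ([row, column] in pixels: a listed point, or the origin of a listed thing).
The state is a dict: "time": time; "joint_positions": joint angles; "dq": joint speeds; "tau": joint torques, N m; "tool_pos": TCP position; "tcp_rot": TCP orientation; "contact_force": force on the tool from outside, world axes, zero at the start; "moment": the same for the moment, N m; "grip_width": finger opening in mm; "finger_force": force on a finger pad.
Only numpy, scipy, OpenCV 4.12 (cv2) and the standard library are available. Lean on these libraries where they do the work, as an engineer would, in place of code of your own. Each camera call takes 0.05 s, during which the arm holds its last target. There are 200 camera calls.

TASK

The stoneware key bowl stands upside down with a freshly glued chip at the very top of its rounded back, and it needs weighting while it sets: lay the red key cover flat and centred on the crown as a pad, then the closed multi-tool centred along the length of the cover with its groove still upward, then the white pump head lengthwise in that groove, nestled between the two handles at the middle. Set each one down gently and let go of it before fetching the next; leave the pile balanced, nearly level and still on the bowl. Do not shift the bowl or disturb the other things on the console.

Things in the scene. Friction and masses are not known exactly. Their poses are not given: they have to be found in the camera images.
- bowl: upside-down stoneware bowl, grey-green, loose, 0.75 kg, 150 mm across its rim and 62 mm high; a smooth dome (radius of curvature at the crown about 97 mm) with no foot. Origin at the middle of its underside, z up
- bowl_crown (a point): the top point of the upside-down bowl's dome, 62 mm above the table
- key_cover: red hard-silicone key cover, a rigid flat slab 90 mm long (its x) x 58 mm wide (its y) x 14 mm thick, lying flat, 60 g. Origin at the middle of its underside, z up
- multitool: closed steel multi-tool lying flat, 105 mm long (its x) x 46 mm wide (its y) x 20 mm high, about 0.24 kg. Two handles run along x, flat-sided below 10 mm and round-topped (radius 10 mm, axes 10 mm up at y = +13 and -13 mm), with a groove between them all along the top. Origin at the middle of its underside, z up
- pump_head: white plastic bike pump head, a round barrel of 26 mm diameter, 90 mm long along its x, weighted so that it lies with its low black locking lever (9 mm wide, rising 4.5 mm above the barrel) on top; 90 g. Origin on the barrel's underside at mid-length, z up. In the multi-tool's groove its axis comes 29 mm above the multi-tool's underside, its barrel reaching 4 mm below the handles' tops
- pump_mid (a point): middle of the pump head's barrel, on its axis, 13 mm above the table as it lies
- mug: grey mug, 80 mm across, 92 mm high, handle to its +y reaching about 75 mm from the axis; bystander. Origin at the middle of its underside
- bottle: blue steel drinking bottle, 66 mm across, 185 mm high; bystander. Origin at the middle of its underside
- tape: yellow tape measure, 68 x 62 x 34 mm; bystander. Origin at the middle of its underside
- case: dark spectacle case, 155 (its x) x 60 x 44 mm, behind the bowl; bystander. Origin at the middle of its underside
- candle: amber glass candle, 72 mm across, 70 mm high; bystander. Origin at the middle of its underside
- plant: plant in a terracotta pot, 88 mm across, 125 mm high with its leaves, which spread up to 70 mm from the axis; bystander. Origin at the middle of its underside
There are look-alikes about, which are no part of the job. Of the things that look like the key_cover, the smallest one is meant.

How it is judged (in metres and radians):
On the way, in this order (a step that is already met when the one before it is completed fails the run):
1. the key cover rests on the bowl's crown, centred within 20 mm, within 0.22 rad of level, nearly still and let go, before the multi-tool is on it (horizontal distance between key_cover and bowl_crown below 0.02 m and angle between key_cover's own z axis and vertical below 0.22 rad and height (world z) of key_cover above 0.052 m and contact force between key_cover and bowl above 0.05 N and contact force between the fingers and key_cover below 0.05 N and linear speed of key_cover below 0.03 m/s), for 0.2 s.
2. the multi-tool rests on the cover, centred within 20 mm and along it within 0.3 rad, groove up, let go, before the pump head is on it (horizontal distance between key_cover and bowl_crown below 0.02 m and angle between each of key_cover, multitool's own z axis and vertical below 0.22 rad and height (world z) of key_cover above 0.052 m and contact force between key_cover and bowl above 0.05 N and contact force between the fingers and key_cover below 0.05 N and horizontal distance between multitool and key_cover below 0.02 m and angle between the x axis of multitool and the x axis of key_cover, either way round below 0.3 rad and z of multitool in the frame of key_cover between 0.01 and 0.019 m and contact force between the fingers and multitool below 0.05 N), for 0.2 s.
At the end, for the whole second after the job is handed in: Cover on the crown (20 mm, tilt < 0.22 rad), multi-tool on the cover (20 mm, along it within 0.3 rad, tilt < 0.22, groove up), pump head in the groove (22 mm, 0.2 rad, axis 25-32.5 mm above the tool's underside); all released and still (20 mm/s), bowl upright, within 25 mm of its start (all of step 2 and horizontal distance between pump_mid and multitool below 0.022 m and angle between the x axis of pump_head and the x axis of multitool, either way round below 0.2 rad and z of pump_mid in the frame of multitool between 0.025 and 0.0325 m and contact force between pump_head and multitool above 0.05 N and contact force between the fingers and pump_head below 0.05 N and linear speed of each of bowl, key_cover, multitool, pump_head below 0.02 m/s and angle between bowl's own z axis and vertical below 0.06 rad and distance of bowl from where it was at the start of the episode below 0.025 m); the robot touches nothing.
It fails at once if a bystander (mug, bottle, tape measure, case, candle, plant) is shifted by more than 20 mm or tipped (distance of any of mug, bottle, tape, case, candle, plant from where it was at the start of the episode above 0.02 m or angle between any of mug, bottle, tape, case, candle, plant's own z axis and vertical above 0.25 rad).
It fails at once if a thing is pressed or dropped hard (over 60 N) on the bowl or on the pile (contact force between key_cover and bowl above 60 N or contact force between multitool and key_cover above 60 N or contact force between pump_head and multitool above 60 N).
It fails at once if the bowl is shifted by more than 25 mm (distance of bowl from where it was at the start of the episode above 0.025 m).
It also fails if it takes over 72 s, if anything falls off the work surface, if the arm or the gripper's body presses on something with over 40 N, if the wrist force passes 120 N, or if a joint passes its speed limit or range.

## Working session

There is one attempt and no reset: what is moved stays moved. The work goes in short steps, Python scripts to look and compute and a tool call to move; the robot and the scene stay as the last step left them, time stands still between calls to the robot, and variables do not carry over. Pictures are saved under pics/ and viewed, at most 10 in all, crops included, and the job is handed in when it is done.

Besides the shell and the picture viewer there is one more tool, called after "Call:" in YAML: its name, and indented under it one key for each argument. play_rows: Moves the arm, as the interface text tells. Shifts and turns lie within -1 to 1; 1 stands for 3 cm of shift or 8 degrees of turn. Its arguments: {"type":"object","properties":{"rows":{"type":"array"},"hand":{"type":"number"}},"required":["rows"]}

```bash
mkdir -p pics
cat > h.py <<'E'
import numpy as np, cv2
from plant import get_obs, capture, bot, spot_in, trace, pinpoint
def cam(c):
    f=240/np.tan(np.radians(c["fov_y"])/2)
    K=np.array([[f,0,c["cx"]],[0,f,c["cy"]],[0,0,1]])
    R=cv2.Rodrigues(np.array(c["rvec"],float))[0]; t=np.array(c["tvec"],float).ravel()
    return K,R,t
def ray(c,rc):
    K,R,t=cam(c); d=R.T@np.linalg.inv(K)@np.array([rc[1],rc[0],1.]); return -R.T@t,d/np.linalg.norm(d)
def atz(c,rc,z):
    o,d=ray(c,rc); return o+d*(z-o[2])/d[2]
def tri(c1,p1,c2,p2):
    o1,d1=ray(c1,p1);o2,d2=ray(c2,p2)
    s=np.linalg.lstsq(np.c_[d1,-d2],o2-o1,rcond=None)[0]
    a,b=o1+d1*s[0],o2+d2*s[1]; return (a+b)/2,np.linalg.norm(a-b)
def proj(c,P):
    K,R,t=cam(c); q=K@(R@np.asarray(P,float)+t); return q[1]/q[2],q[0]/q[2]
E
python3 - <<'E'
from h import *
np.set_printoptions(precision=1,suppress=True)
C={}
for n in("side","top"):
    c=C[n]=capture(n); cv2.imwrite(f"pics/{n}0.png",c["frame"][:,:,::-1]); print(n,c["fov_y"],ray(c,(240,320)))
    for q in("bowl","bowl_crown","key_cover","multitool","pump_head","pump_mid","mug","bottle","tape","case","candle","plant"):
        print(n,q,[(np.round(d["at"],0).tolist(),round(d["p"],2), atz(c,d["at"],{"bowl_crown":62,"pump_mid":13}.get(q,0))[:2].round(0).tolist()) for d in pinpoint(q,n)][:4])
E
```

```text
side 50.15772946221891 (array([ 406.7, -994.6,  850.2]), array([ 0.1,  0.8, -0.6]))
side bowl [([279.0, 311.0], 0.59, [499.0, -27.0]), ([267.0, 313.0], 0.47, [509.0, 20.0])]
side bowl_crown [([266.0, 309.0], 0.65, [493.0, -50.0]), ([400.0, 318.0], 0.48, [476.0, -429.0])]
side key_cover [([222.0, 282.0], 0.82, [440.0, 229.0]), ([231.0, 221.0], 0.72, [266.0, 201.0]), ([192.0, 230.0], 0.67, [284.0, 413.0])]
side multitool [([222.0, 328.0], 0.67, [572.0, 218.0]), ([334.0, 352.0], 0.63, [575.0, -219.0])]
side pump_head [([341.0, 282.0], 0.73, [417.0, -226.0])]
side pump_mid [([341.0, 277.0], 0.64, [408.0, -236.0]), ([268.0, 312.0], 0.59, [505.0, 3.0])]
side mug [([221.0, 328.0], 0.9, [573.0, 222.0])]
side bottle [([403.0, 321.0], 0.93, [486.0, -391.0])]
side tape [([196.0, 297.0], 0.86, [493.0, 367.0])]
side case [([264.0, 389.0], 0.68, [708.0, 15.0])]
side candle [([189.0, 353.0], 0.78, [674.0, 395.0])]
side plant [([397.0, 415.0], 0.95, [671.0, -394.0])]
top 55.72372573731113 (array([ 251.5,    8.3, 1185.9]), array([ 0.2, -0. , -1. ]))
top bowl [([256.0, 328.0], 0.63, [498.0, -37.0])]
top bowl_crown [([256.0, 330.0], 0.56, [486.0, -39.0])]
top key_cover [([341.0, 154.0], 0.92, [285.0, 412.0]), ([344.0, 231.0], 0.85, [273.0, 217.0]), ([287.0, 231.0], 0.67, [420.0, 220.0]), ([287.0, 403.0], 0.55, [411.0, -231.0])]
top multitool [([224.0, 392.0], 0.62, [583.0, -214.0])]
top pump_head [([286.0, 403.0], 0.63, [413.0, -230.0]), ([226.0, 392.0], 0.36, [578.0, -213.0])]
top pump_mid [([286.0, 401.0], 0.83, [412.0, -223.0])]
top mug [([234.0, 235.0], 0.72, [563.0, 212.0])]
top bottle [([256.0, 462.0], 0.72, [489.0, -395.0])]
top tape [([263.0, 178.0], 0.56, [486.0, 362.0])]
top case [([183.0, 307.0], 0.66, [705.0, 16.0])]
top candle [([197.0, 173.0], 0.68, [671.0, 386.0])]
top plant [([193.0, 456.0], 0.68, [667.0, -394.0]), ([266.0, 175.0], 0.61, [477.0, 369.0])]
```

View pics/top0.png

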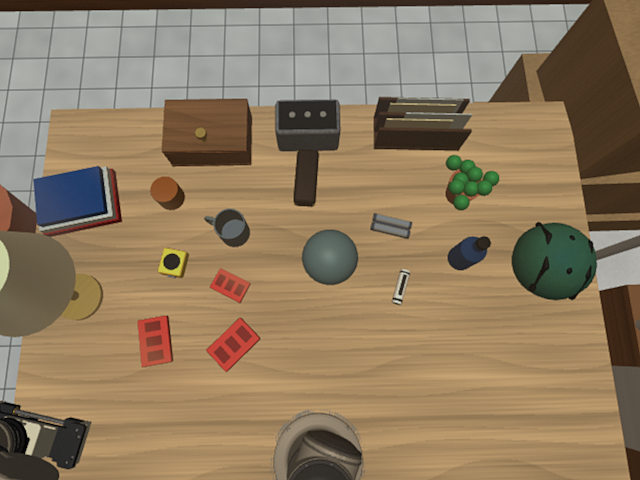

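View pics/side0.png

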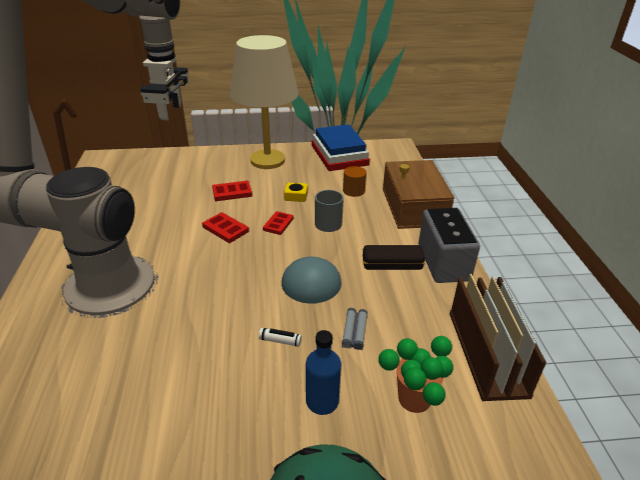

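Run:
```python
from h import *
np.set_printoptions(precision=1,suppress=True)
C={n:capture(n) for n in("side","top")}
for n in C:
  for q,z in(("key_cover",14),("multitool",20),("pump_head",13),("bowl",0)):
    for d in trace(q,n)[:4]:
        m=d["mask"].astype(np.uint8)
        cs=max(cv2.findContours(m,0,2)[0],key=cv2.contourArea)[:,0]
        w=np.array([atz(C[n],(p[1],p[0]),z)[:2] for p in cs],np.float32)
        r=cv2.minAreaRect(w); print(n,q,round(d["p"],2),np.round(d["at"]),"ctr",np.round(r[0]),"size",np.round(r[1]),"ang",round(r[2],1))
# rectified enlarged top crops
f=C["top"]["frame"][:,:,::-1]
cv2.imwrite("pics/crop.png",cv2.resize(f[260:380,120:280],(800,600),interpolation=cv2.INTER_CUBIC))
```

```text
side key_cover 0.97 [225. 221.] ctr [277. 202.] size [ 93. 139.] ang 42.8
side key_cover 0.86 [225. 280.] ctr [427. 209.] size [108.  64.] ang 62.9
side key_cover 0.73 [339. 278.] ctr [ 414. -224.] size [35. 95.] ang 70.8
side key_cover 0.55 [190. 230.] ctr [291. 402.] size [118. 106.] ang 10.1
side multitool 0.72 [378. 319.] ctr [ 498. -325.] size [212.  72.] ang 85.2
side multitool 0.66 [332. 354.] ctr [ 579. -217.] size [119.  44.] ang 73.5
side multitool 0.58 [339. 280.] ctr [ 414. -229.] size [36. 95.] ang 71.0
side pump_head 0.67 [338. 280.] ctr [ 415. -223.] size [37. 94.] ang 72.3
side bowl 0.71 [279. 309.] ctr [501. -25.] size [175. 149.] ang 87.3
side bowl 0.5 [337. 280.] ctr [ 415. -211.] size [41. 98.] ang 68.6
top key_cover 0.73 [289. 230.] ctr [420. 223.] size [89. 60.] ang 63.2
top key_cover 0.69 [226. 392.] ctr [ 573. -205.] size [106.  48.] ang 75.7
top key_cover 0.61 [347. 230.] ctr [272. 211.] size [ 79. 118.] ang 44.1
top key_cover 0.56 [344. 154.] ctr [285. 408.] size [119.  83.] ang 9.2
top multitool 0.61 [226. 394.] ctr [ 572. -205.] size [105.  48.] ang 75.2
top pump_head 0.8 [284. 402.] ctr [ 409. -222.] size [27. 92.] ang 71.2
top bowl 0.58 [257. 328.] ctr [493. -41.] size [149. 151.] ang 62.1
```

View pics/crop.png

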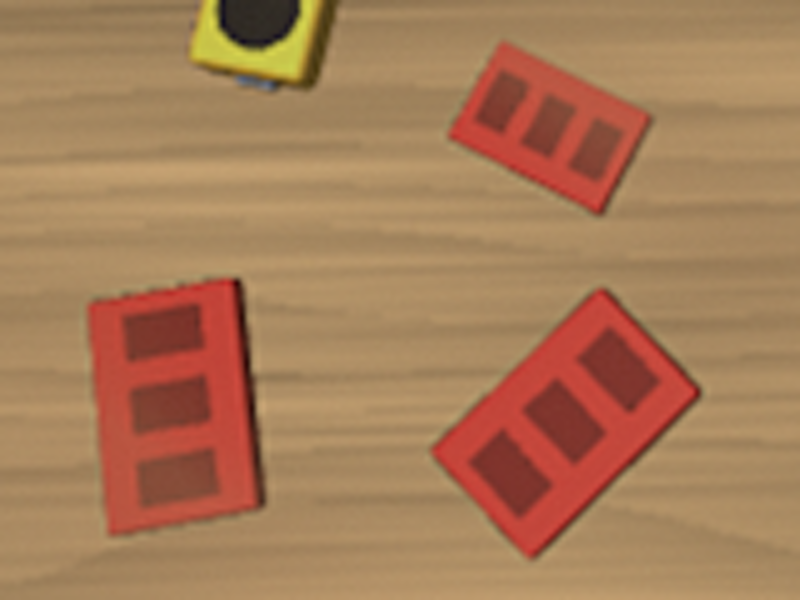

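Red look-alikes in the top view are at (287,230), about 89×60 mm; (344,231), about 118×79 mm; and (341,154), about 119×83 mm. The crop confirms that the one at (287,230), right of the tape and in front of the mug, is the smallest, so it's the key cover. Next I'll fit the models to both views.

```bash
cat >> h.py <<'E'
from scipy.optimize import minimize
def box(l,w,z0,z1): return np.array([[x,y,z] for x in(-l/2,l/2) for y in(-w/2,w/2) for z in(z0,z1)],float)
def ring(r,z,n=60):
    a=np.linspace(0,2*np.pi,n); return np.c_[r*np.cos(a),r*np.sin(a),0*a+z]
A=np.linspace(0,2*np.pi,40)
M={"key_cover":box(90,58,0,14),
 "multitool":np.vstack([box(105,46,0,10)]+[np.c_[0*A+x,y+10*np.cos(A),10+10*np.sin(A)] for x in(-52.5,52.5) for y in(-13,13)]),
 "pump_head":np.vstack([np.c_[0*A+x,13*np.cos(A),13+13*np.sin(A)] for x in(-45,45)]),
 "bowl":np.vstack([ring(75*np.cos(t),62*np.sin(t)) for t in np.linspace(0,1.57,20)])}
def hullmask(C,P):
    h=cv2.convexHull(np.array([proj(C,p)[::-1] for p in P],np.float32))
    m=np.zeros((480,640),np.uint8); cv2.fillPoly(m,[np.round(h*16).astype(int)],255,lineType=cv2.LINE_AA,shift=4); return m/255.
def place(P,v):
    c,s=np.cos(v[3]),np.sin(v[3]); return P@np.array([[c,-s,0],[s,c,0],[0,0,1]]).T+v[:3]
def fit(q,views,v0,free=(0,1,2,3)):
    free=list(free); v0=np.array(v0,float); sc=np.array([5,5,5,.1])[free]
    def f(u):
        v=v0.copy(); v[free]+=u*sc; e=0
        for C,m in views:
            a=hullmask(C,place(M[q],v)); e+=1-np.minimum(a,m).sum()/np.maximum(a,m).sum()
        return e
    r=minimize(f,np.zeros(len(free)),method="Nelder-Mead",options=dict(initial_simplex=np.vstack([np.zeros(len(free)),np.eye(len(free))]),xatol=.02,fatol=1e-4,maxiter=150))
    v=v0.copy(); v[free]+=r.x*sc; return v,r.fun/len(views)
def netmask(q,C,n,exp):
    rc=np.array(proj(C,exp)); L=[d for d in trace(q,n) if np.hypot(*(np.array(d["at"])-rc))<15]
    return L[0]["mask"].astype(float) if L else None
def redmask(C,exp):
    f=C["frame"].astype(int); m=((f[...,0]>90)&(f[...,0]>1.7*f[...,1])&(f[...,0]>1.7*f[...,2])).astype(np.uint8)
    m=cv2.morphologyEx(m,cv2.MORPH_CLOSE,np.ones((7,7))); r,c=map(int,proj(C,exp)); l=cv2.connectedComponents(m)[1]
    return (l==l[r,c]).astype(float)
E
python3 - <<'E'
from h import *
np.set_printoptions(precision=3,suppress=True)
C={n:capture(n) for n in("side","top")}
for q,v0 in(("key_cover",[419,221,0,1.1]),("multitool",[572,-206,0,1.31]),("pump_head",[411,-222,0,1.25]),("bowl",[493,-40,0,0])):
    for ns in(("side","top"),("top",),("side",)):
        vs=[]
        for n in ns:
            e=np.array(v0[:3])+[0,0,10]
            m=redmask(C[n],e) if q=="key_cover" else netmask(q,C[n],n,e)
            if m is not None: vs.append((C[n],m))
        if vs: print(q,ns,len(vs),*fit(q,vs,v0,((0,1,2) if len(ns)>1 else (0,1)) if q=="bowl" else (0,1,2,3) if len(ns)>1 else (0,1,3)))
o=get_obs(); print(o)
E
```

```text
key_cover ('side', 'top') 2 [424.164 220.912  -0.896   1.041] 0.15651467766328492
key_cover ('top',) 1 [423.737 221.426   0.      1.033] 0.11830912124122772
key_cover ('side',) 1 [426.403 222.971   0.      1.134] 0.15301709650675566
multitool ('side', 'top') 2 [ 580.659 -206.758   -8.969    1.332] 0.14523190258138557
multitool ('top',) 1 [ 573.692 -208.198    0.       1.348] 0.12286072849089646
multitool ('side',) 1 [ 581.783 -207.951    0.       1.313] 0.15378022703216943
pump_head ('side', 'top') 2 [ 403.089 -216.503    6.662    1.256] 0.8100983208149085
pump_head ('top',) 1 [ 412.784 -224.768    0.       1.326] 0.8401697312588402
pump_head ('side',) 1 [ 414.948 -222.825    0.      -0.316] 0.15562577202093753
bowl ('side', 'top') 2 [497.165 -38.796  -1.552   0.   ] 0.06125099800782735
bowl ('top',) 1 [494.969 -39.439   0.      0.   ] 0.042718057784668084
bowl ('side',) 1 [500.089 -39.454   0.      0.   ] 0.05771369172249852
{'time': 2.5, 'joint_positions': array([ 1.19 ,  0.342,  1.524, -0.   ,  1.275, -0.146]), 'dq': array([ 0.   ,  0.   ,  0.   , -0.001, -0.   , -0.   ]), 'tau': array([  0.   , -43.113, -24.448,   0.072,   0.048,  -0.   ]), 'tool_pos': array([122.107, 510.603, 245.535]), 'tcp_rot': array([3.142, 0.   , 2.907]), 'contact_force': array([ 0.152,  0.887, -1.334]), 'moment': array([ 0.016, -0.009,  0.059]), 'finger_force': 0.0, 'grip_width': 91.52093743058086}
```

Call:
play_rows:
  rows:
    - [[0.826,-0.829,0],[0,0,-1]]
    - [[0.826,-0.829,0],[0,0,-1]]
    - [[0.826,-0.829,0],[0,0,-1]]
    - [[0.826,-0.829,0],[0,0,-1]]
    - [[0.826,-0.829,0],[0,0,-1]]
    - [[0.826,-0.829,0],[0,0,-1]]
    - [[0.826,-0.829,0],[0,0,-1]]
    - [[0.826,-0.829,0],[0,0,-1]]
    - [[0.826,-0.829,0],[0,0,-1]]
    - [[0.826,-0.829,0],[0,0,-1]]
    - [[0.826,-0.829,0],[0,0,-1]]
    - [[0.826,-0.829,0],[0,0,-1]]
  hand: 1

```text
time: 4.0
tool_pos: [420.3, 211.3, 245.7]
tcp_rot: [3.141, -0.0, 1.227]
contact_force: [0.7, 0.6, -0.4]
grip_width: 91.8
finger_force: 0.0
```

Call:
play_rows:
  rows:
    - [[0,0,-0.8],[0,0,-0.94]]
    - [[0,0,-1],[0,0,0]]
    - [[0,0,-1],[0,0,0]]
    - [[0,0,-1],[0,0,0]]
    - [[0,0,-1],[0,0,0]]
    - [[0,0,0],[0,0,0]]

```text
time: 4.75
tool_pos: [418.2, 211.7, 100.0]
tcp_rot: [-3.138, 0.003, 1.1]
contact_force: [-0.1, -0.1, -0.2]
grip_width: 91.4
finger_force: 0.0
```

Run:
```python
from h import *
o=get_obs(); print(o["tool_pos"],o["tcp_rot"],o["time"])
c=capture("side"); cv2.imwrite("pics/s1.png",cv2.resize(c["frame"][130:310,180:420,::-1],(800,600)))
```

```text
[418.20239063 211.7366769  100.03604564] [-3.13843215  0.00324323  1.10000959] 4.75
```

View pics/s1.png

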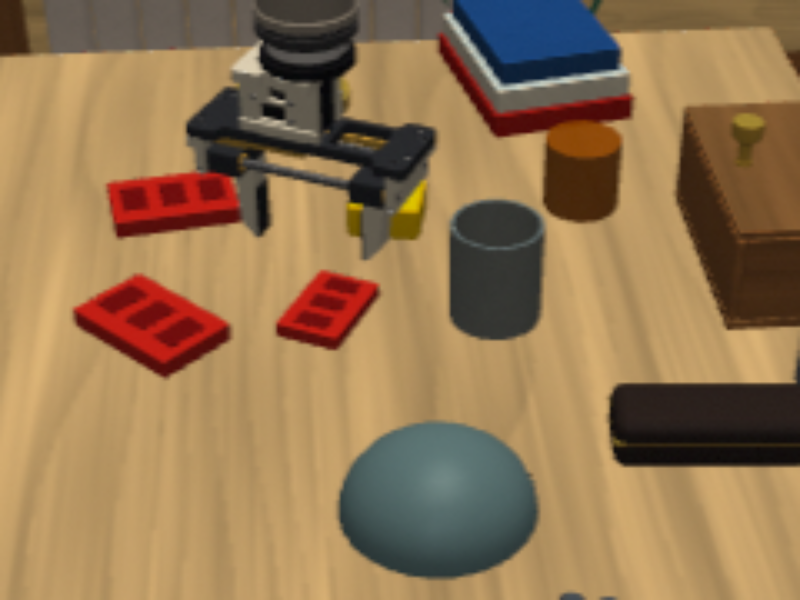

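The gripper hovers above the small cover, with its body along the closing direction and clear of the mug. Descending now.

Call:
play_rows:
  rows:
    - [[0,0,-0.8],[0,0,0]]
    - [[0,0,-0.8],[0,0,0]]
    - [[0,0,-0.6],[0,0,0]]
    - [[0,0,-0.36],[0,0,0]]
    - [[0,0,0],[0,0,0]]

```text
time: 5.42
tool_pos: [419.8, 212.3, 25.1]
tcp_rot: [3.141, -0.0, 1.1]
contact_force: [-0.5, -0.5, 1.3]
grip_width: 91.9
finger_force: 0.0
```

Call:
play_rows:
  rows:
    - [[0,0,0],[0,0,0]]
    - [[0,0,0],[0,0,0]]
    - [[0,0,0],[0,0,0]]
    - [[0,0,0],[0,0,0]]
    - [[0,0,0],[0,0,0]]
    - [[0,0,0],[0,0,0]]
  hand: -1

```text
time: 6.18
tool_pos: [419.7, 212.2, 25.0]
tcp_rot: [3.141, -0.0, 1.1]
contact_force: [-0.3, -0.7, 3.4]
grip_width: 57.6
finger_force: 30.0
```

Call:
play_rows:
  rows:
    - [[0,0,0.7],[0,0,0]]
    - [[0,0,1],[0,0,0]]
    - [[0,0,1],[0,0,0]]
    - [[0,0,1],[0,0,0]]
    - [[0,0,0.3],[0,0,0]]

```text
time: 6.8
tool_pos: [420.0, 212.4, 146.0]
tcp_rot: [3.14, -0.002, 1.1]
contact_force: [0.1, -0.3, -0.7]
grip_width: 57.5
finger_force: 30.0
```

Call:
play_rows:
  rows:
    - [[0.24,-0.84,0],[0,0,0]]
    - [[0.24,-0.87,0],[0,0,0]]
    - [[0.24,-0.87,0],[0,0,0]]
    - [[0.24,-0.87,0],[0,0,0]]
    - [[0.24,-0.87,0],[0,0,0]]
    - [[0.24,-0.87,0],[0,0,0]]
    - [[0.24,-0.87,0],[0,0,0]]
    - [[0.24,-0.87,0],[0,0,0]]
    - [[0.25,-0.87,-0.3],[0,0,0]]
    - [[0.25,-0.87,-0.3],[0,0,0]]
    - [[0,0,-0.4],[0,0,0]]
    - [[0,0,0],[0,0,0]]

```text
time: 8.3
tool_pos: [490.7, -47.2, 113.0]
tcp_rot: [-3.138, 0.001, 1.1]
contact_force: [-0.1, 0.5, -0.3]
grip_width: 57.3
finger_force: 30.0
```

Run:
```python
from h import *
np.set_printoptions(precision=2,suppress=True)
o=get_obs(); print(o["tool_pos"],o["tcp_rot"],o["grip_width"])
T=o["tool_pos"]
out=[]
for n in("top","side"):
    c=capture(n); out.append(c["frame"][:,:,::-1]); e=np.array([T[0],T[1],T[2]-15])
    f=c["frame"].astype(int); m=((f[...,0]>90)&(f[...,0]>1.7*f[...,1])&(f[...,0]>1.7*f[...,2])).astype(np.uint8)
    r,cc=map(int,proj(c,e)); k=np.zeros_like(m); k[r-40:r+40,cc-40:cc+40]=1; m=m*k
    ys,xs=np.nonzero(m); print(n,len(ys),"red bbox",ys.min(),ys.max(),xs.min(),xs.max())
    P=place(M["key_cover"],[T[0]+4.5,T[1]+8.9,T[2]-25,1.1]); hm=np.array([proj(c,p) for p in P]); print("expected",hm.min(0),hm.max(0))
    o2=out[-1]=cv2.resize(out[-1][r-60:r+60,cc-50:cc+50],(400,480)); 
cv2.imwrite("pics/p2.png",np.hstack(out))
```

```text
[490.67 -47.19 113.02] [-3.14  0.    1.1 ] 57.300142295161436
top 1 red bbox 237 237 315 315
expected [230.29 308.39] [267.78 351.76]
side 500 red bbox 237 264 293 319
expected [236.86 290.88] [268.81 327.67]
```

View pics/p2.png

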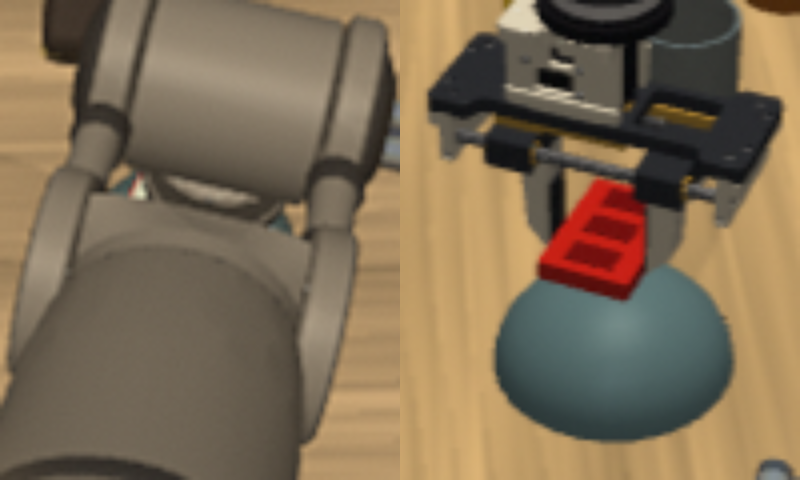

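Run:
```python
from h import *
np.set_printoptions(precision=2,suppress=True)
c=capture("side"); o=get_obs(); T=o["tool_pos"]; print(T,o["tcp_rot"])
f=c["frame"].astype(int); m=((f[...,0]>70)&(f[...,0]>1.6*f[...,1])&(f[...,0]>1.6*f[...,2])).astype(np.uint8)
k=np.zeros_like(m); k[225:290,285:335]=1; m*=k
ys,xs=np.nonzero(m)
for name,i in(("low",np.argmax(ys*1.0+xs*.01)),("left",np.argmin(xs))): print(name,ys[i],xs[i])
for s in(0,5,10,15,20):
    d=np.array([np.cos(1.1),np.sin(1.1)])*s
    P=place(M["key_cover"],[T[0]+d[0],T[1]+d[1],T[2]-25,1.1])
    h=np.array([proj(c,p) for p in P]); print(s,h[:4].round(1).tolist())
e=pinpoint("bowl_crown","side"); print([(x["at"],x["p"]) for x in e][:2], proj(c,[497,-39,62]))
```

```text
[491.9  -47.11 114.75] [-3.14 -0.    1.1 ]
low 267 314
left 256 293
0 [[270.8, 313.0], [266.1, 313.0], [264.7, 289.8], [260.1, 289.7]]
5 [[269.5, 313.8], [264.8, 313.9], [263.5, 290.7], [258.8, 290.5]]
10 [[268.2, 314.6], [263.5, 314.6], [262.2, 291.5], [257.5, 291.4]]
15 [[266.9, 315.4], [262.2, 315.4], [261.0, 292.4], [256.3, 292.3]]
20 [[265.6, 316.2], [260.9, 316.2], [259.7, 293.2], [255.1, 293.1]]
[([267.6, 311.5], 0.94)] (np.float64(263.2091094972048), np.float64(310.37983477852055))
```

Call:
play_rows:
  rows:
    - [[-0.02,-0.08,-0.4],[0,0,0]]
    - [[0,0,-0.3],[0,0,0]]
    - [[0,0,-0.1],[0,0,0]]
    - [[0,0,-0.05],[0,0,0]]
    - [[0,0,0],[0,0,0]]
    - [[0,0,0],[0,0,0]]

```text
time: 9.25
tool_pos: [491.6, -50.4, 89.4]
tcp_rot: [3.141, -0.0, 1.1]
contact_force: [0.3, 0.1, -0.5]
grip_width: 57.6
finger_force: 30.0
```

Call:
play_rows:
  rows:
    - [[0,0,-0.04],[0,0,0]]
    - [[0,0,0],[0,0,0]]
    - [[0,0,0],[0,0,0]]

```text
time: 9.62
tool_pos: [491.5, -50.3, 88.1]
tcp_rot: [3.141, 0.0, 1.1]
contact_force: [-0.2, 0.9, -0.2]
grip_width: 57.4
finger_force: 30.0
```

Call:
play_rows:
  rows:
    - [[0,0.02,-0.03],[0,0,0]]
    - [[0,0,0],[0,0,0]]
    - [[0,0,0],[0,0,0]]

```text
time: 10.0
tool_pos: [491.5, -49.7, 87.1]
tcp_rot: [3.142, 0.0, 1.1]
contact_force: [-0.1, 0.6, 0.0]
grip_width: 57.7
finger_force: 30.0
```

Call:
play_rows:
  rows:
    - [[0,0,-0.03],[0,0,0]]
    - [[0,0,0],[0,0,0]]
    - [[0,0,0],[0,0,0]]

```text
time: 10.38
tool_pos: [491.6, -49.8, 86.7]
tcp_rot: [3.141, -0.0, 1.1]
contact_force: [-1.7, -0.3, 7.1]
grip_width: 57.6
finger_force: 30.0
```

Call:
play_rows:
  rows:
    - [[0,0,0],[0,0,0]]
    - [[0,0,0],[0,0,0]]
    - [[0,0,0],[0,0,0]]
    - [[0,0,0],[0,0,0]]
  hand: 1

```text
time: 10.88
tool_pos: [491.5, -49.7, 86.1]
tcp_rot: [-3.141, 0.0, 1.1]
contact_force: [0.2, 0.3, 0.3]
grip_width: 90.3
finger_force: 0.0
```

Call:
play_rows:
  rows:
    - [[0,0,0.5],[0,0,0]]
    - [[0,0,1],[0,0,0]]
    - [[0,0,1],[0,0,0]]
    - [[0.3,-0.6,1],[0,0,0.3]]
    - [[0.4,-0.8,0],[0,0,0.3]]
    - [[0.4,-0.8,0],[0,0,0.3]]
    - [[0.4,-0.8,0],[0,0,0.3]]
    - [[0.4,-0.8,0],[0,0,0.4]]
    - [[0.4,-0.8,0],[0,0,0]]

```text
time: 12.0
tool_pos: [560.9, -188.5, 192.4]
tcp_rot: [3.141, 0.0, 1.324]
contact_force: [0.3, -0.1, -0.4]
grip_width: 92.1
finger_force: 0.0
```

Run:
```python
from h import *
np.set_printoptions(precision=2,suppress=True)
C={n:capture(n) for n in("side","top")}; o=get_obs(); print(o["tool_pos"],o["tcp_rot"],o["time"])
vs={n:(C[n],redmask(C[n],[497,-39,74])) for n in C}
print(fit("key_cover",list(vs.values()),[497,-39,62,1.1]))
for n in vs: print(n,vs[n][1].sum(),fit("key_cover",[vs[n]],[497,-39,62,1.1],(0,1,3)))
for n in C:
    m=netmask("multitool",C[n],n,[577,-207,10])
    print(n,m is not None and fit("multitool",[(C[n],m)],[577,-207,0,1.33],(0,1,3)))
cv2.imwrite("pics/p3.png",np.hstack([cv2.resize(C[n]["frame"][180:330,270:410,::-1],(400,430)) for n in C]))
```

```text
[ 561.25 -189.86  192.05] [3.14 0.   1.32] 12.1
(array([494.62, -38.23,  62.13,   1.18]), np.float64(0.22008993596141813))
side 523.0 (array([492.28, -34.03,  62.  ,   1.2 ]), np.float64(0.32120838471023416))
top 832.0 (array([491.98, -38.45,  62.  ,   1.14]), np.float64(0.09301143802108447))
side (array([ 581.18, -209.29,    0.  ,    1.3 ]), np.float64(0.08179419525065967))
top False
```

View pics/p3.png

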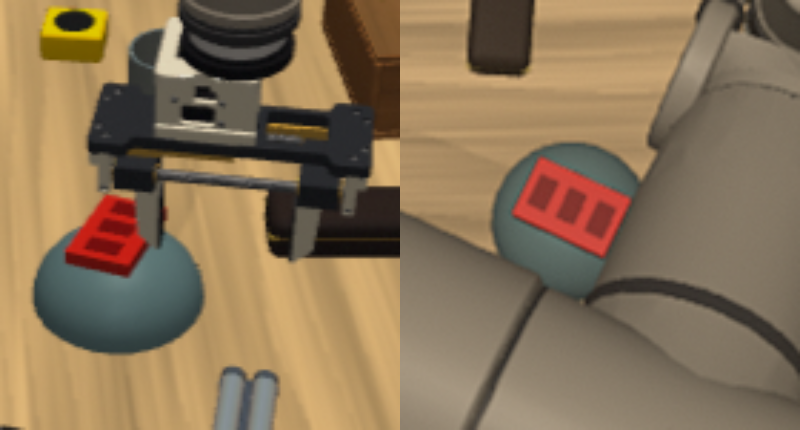

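Call:
play_rows:
  rows:
    - [[0.28,-0.3,-0.5],[0,0,0]]
    - [[0.28,-0.3,-1],[0,0,0]]
    - [[0,0,-1],[0,0,0]]
    - [[0,0,-1],[0,0,0]]
    - [[0,0,-0.9],[0,0,0]]
    - [[0,0,0],[0,0,0]]
    - [[0,0,0],[0,0,0]]

```text
time: 13.08
tool_pos: [577.8, -205.7, 59.9]
tcp_rot: [3.141, 0.0, 1.324]
contact_force: [0.1, 0.4, 0.3]
grip_width: 91.9
finger_force: 0.0
```

Run:
```python
from h import *
np.set_printoptions(precision=2,suppress=True)
C={n:capture(n) for n in("side","top")}; o=get_obs(); print(o["tool_pos"],o["tcp_rot"],o["time"])
cv2.imwrite("pics/p4.png",np.hstack([cv2.resize(C["side"]["frame"][230:380,280:420,::-1],(400,430)),cv2.resize(C["top"]["frame"][160:310,320:460,::-1],(400,430))]))
```

```text
[ 578.08 -205.98   60.57] [3.14 0.   1.32] 13.175
```

View pics/p4.png

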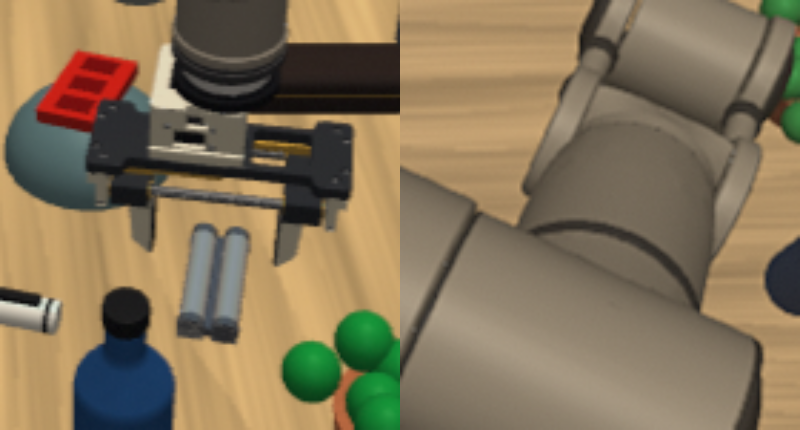

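The fingers straddle the tool and are lined up with it.

Call:
play_rows:
  rows:
    - [[0,-0.07,-0.6],[0,0,0]]
    - [[0,0,-0.45],[0,0,0]]
    - [[0,0,-0.2],[0,0,0]]
    - [[0,0,0],[0,0,0]]

```text
time: 13.68
tool_pos: [576.9, -207.6, 20.9]
tcp_rot: [-3.14, -0.0, 1.323]
contact_force: [-0.3, -0.6, 0.4]
grip_width: 92.0
finger_force: 0.0
```

Call:
play_rows:
  rows:
    - [[0,0,0],[0,0,0]]
    - [[0,0,0],[0,0,0]]
    - [[0,0,0],[0,0,0]]
    - [[0,0,0],[0,0,0]]
    - [[0,0,0],[0,0,0]]
    - [[0,0,0],[0,0,0]]
  hand: -1

```text
time: 14.42
tool_pos: [577.5, -207.9, 21.9]
tcp_rot: [3.141, 0.0, 1.323]
contact_force: [0.9, 0.4, -0.1]
grip_width: 45.3
finger_force: 30.0
```

Call:
play_rows:
  rows:
    - [[0,0,0.7],[0,0,0]]
    - [[0,0,1],[0,0,0]]
    - [[0,0,1],[0,0,0]]
    - [[0,0,1],[0,0,0]]
    - [[0,0,0.6],[0,0,0]]
    - [[0,0,0],[0,0,0]]

```text
time: 15.18
tool_pos: [577.6, -208.0, 151.7]
tcp_rot: [3.14, 0.0, 1.323]
contact_force: [-0.6, -0.6, -3.1]
grip_width: 45.8
finger_force: 30.0
```

Run:
```python
from h import *
np.set_printoptions(precision=2,suppress=True)
c=capture("side"); o=get_obs(); T=o["tool_pos"]; print(T,o["tcp_rot"],o["time"],o["contact_force"],o["grip_width"])
a=o["tcp_rot"][2]
for s in(-8,0,8):
    P=place(M["multitool"],[T[0]+s*np.cos(a),T[1]+s*np.sin(a),T[2]-22,a]); h=np.array([proj(c,p) for p in P]); print(s,"bbox",h.min(0),h.max(0))
for d in trace("multitool","side")[:3]:
    ys,xs=np.nonzero(d["mask"]); print(d["p"],ys.min(),ys.max(),xs.min(),xs.max())
r,k=map(int,proj(c,T-[0,0,15]))
cv2.imwrite("pics/p5.png",cv2.resize(c["frame"][r-50:r+50,k-60:k+60,::-1],(720,600)))
```

```text
[ 577.01 -207.7   150.37] [-3.14 -0.    1.32] 15.225 [-0.45 -1.12 -2.38] 45.34823388971753
-8 bbox [266.13 341.86] [308.96 368.66]
0 bbox [263.79 342.29] [306.18 368.91]
8 bbox [261.47 342.71] [303.44 369.15]
0.57 266 305 344 369
```

View pics/p5.png

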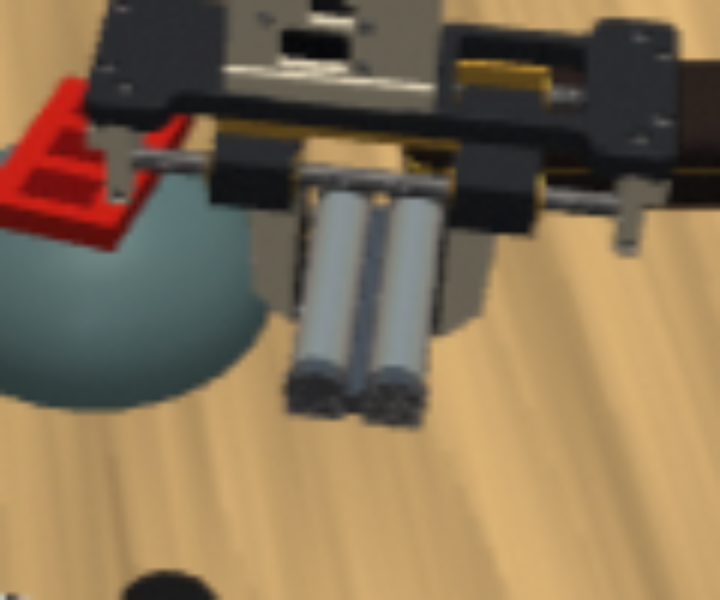

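Call:
play_rows:
  rows:
    - [[-0.2,0.43,0],[0,0,-0.4]]
    - [[-0.4,0.85,0],[0,0,-0.4]]
    - [[-0.4,0.85,0],[0,0,-0.4]]
    - [[-0.4,0.85,0],[0,0,-0.4]]
    - [[-0.4,0.85,0],[0,0,0]]
    - [[-0.4,0.85,0],[0,0,0]]
    - [[-0.24,0.5,-0.2],[0,0,0]]
    - [[-0.2,0.43,-0.3],[0,0,0]]
    - [[0,0,-0.4],[0,0,0]]
    - [[0,0,-0.4],[0,0,0]]
    - [[0,0,0],[0,0,0]]
    - [[0,0,0],[0,0,0]]

```text
time: 16.77
tool_pos: [498.4, -40.0, 111.7]
tcp_rot: [3.141, 0.0, 1.099]
contact_force: [0.9, -0.7, -2.2]
grip_width: 45.7
finger_force: 30.0
```

Run:
```python
from h import *
np.set_printoptions(precision=2,suppress=True)
c=capture("side"); o=get_obs(); T=o["tool_pos"]; print(T,o["tcp_rot"],o["time"])
r,k=map(int,proj(c,T-[0,0,25]))
cv2.imwrite("pics/p6.png",cv2.resize(c["frame"][r-50:r+50,k-60:k+60,::-1],(720,600)))
```

```text
[498.49 -39.94 111.94] [ 3.14 -0.    1.1 ] 16.825
```

View pics/p6.png

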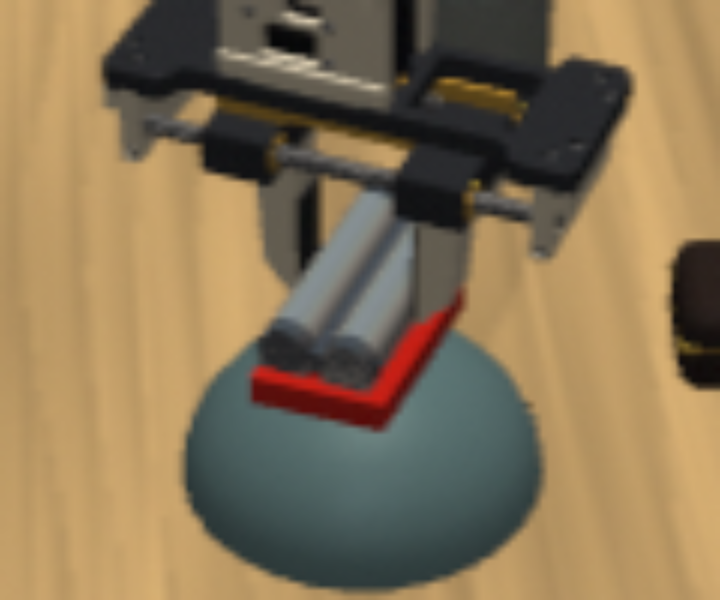

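Call:
play_rows:
  rows:
    - [[0,0,-0.2],[0,0,0]]
    - [[0,0,-0.15],[0,0,0]]
    - [[0,0,-0.05],[0,0,0]]
    - [[0,0,0],[0,0,0]]
    - [[0,0,0],[0,0,0]]

```text
time: 17.45
tool_pos: [498.2, -39.5, 99.8]
tcp_rot: [3.141, -0.0, 1.1]
contact_force: [0.5, 0.5, -3.0]
grip_width: 45.4
finger_force: 30.0
```

Call:
play_rows:
  rows:
    - [[0,0,-0.04],[0,0,0]]
    - [[0,0,0],[0,0,0]]
    - [[0,0,0],[0,0,0]]

```text
time: 17.82
tool_pos: [498.1, -39.5, 98.6]
tcp_rot: [3.141, -0.0, 1.1]
contact_force: [0.1, 1.1, -2.4]
grip_width: 45.6
finger_force: 30.0
```

Call:
play_rows:
  rows:
    - [[0,0,-0.03],[0,0,0]]
    - [[0,0,0],[0,0,0]]
    - [[0,0,0],[0,0,0]]

```text
time: 18.2
tool_pos: [498.2, -39.5, 97.7]
tcp_rot: [3.141, -0.0, 1.1]
contact_force: [-0.5, -0.4, -2.7]
grip_width: 45.5
finger_force: 30.0
```

Call:
play_rows:
  rows:
    - [[0,0,-0.02],[0,0,0]]
    - [[0,0,0],[0,0,0]]
    - [[0,0,0],[0,0,0]]

```text
time: 18.58
tool_pos: [498.2, -39.5, 97.5]
tcp_rot: [3.141, -0.0, 1.1]
contact_force: [-2.0, 0.2, 5.5]
grip_width: 45.7
finger_force: 30.0
```

Call:
play_rows:
  rows:
    - [[0,0,0],[0,0,0]]
    - [[0,0,0],[0,0,0]]
    - [[0,0,0],[0,0,0]]
    - [[0,0,0],[0,0,0]]
  hand: 1

```text
time: 19.08
tool_pos: [498.1, -39.5, 96.9]
tcp_rot: [-3.142, 0.0, 1.1]
contact_force: [-0.5, 0.5, -0.1]
grip_width: 80.8
finger_force: 0.0
```

Call:
play_rows:
  rows:
    - [[0,0,0.4],[0,0,0]]
    - [[0,0,0.8],[0,0,0]]
    - [[0,0,1],[0,0,0]]
    - [[-0.2,-0.4,1],[0,0,0.4]]
    - [[-0.4,-0.9,0],[0,0,0.4]]
    - [[-0.4,-0.9,0],[0,0,0.3]]
    - [[-0.4,-0.9,0],[0,0,0]]
    - [[-0.4,-0.9,0],[0,0,0]]
    - [[-0.4,-0.9,0],[0,0,0]]
    - [[-0.4,-0.9,0],[0,0,0]]
    - [[0,0,0],[0,0,0]]

```text
time: 20.45
tool_pos: [419.7, -214.9, 193.8]
tcp_rot: [3.141, 0.0, 1.251]
contact_force: [-0.4, -0.2, -0.2]
grip_width: 92.1
finger_force: 0.0
```

Run:
```python
from h import *
np.set_printoptions(precision=2,suppress=True)
C={n:capture(n) for n in("side","top")}; o=get_obs(); print(o["tool_pos"],o["tcp_rot"],o["time"])
for n in C:
    for q,v in(("multitool",[498,-39.5,76,1.1]),("bowl",[497,-39,0,0]),("pump_head",[413,-223,0,1.25])):
        m=netmask(q,C[n],n,np.array(v[:3])+[0,0,30 if q=="bowl" else 10])
        if m is not None: print(n,q,fit(q,[(C[n],m)],v,(0,1) if q=="bowl" else (0,1,3)))
    for q in("multitool","bowl_crown","key_cover","pump_mid"): print(n,q,[(np.round(d["at"]),round(d["p"],2)) for d in pinpoint(q,n)[:2]])
cv2.imwrite("pics/p7.png",np.hstack([cv2.resize(C["side"]["frame"][225:365,250:380,::-1],(400,430)),cv2.resize(C["top"]["frame"][200:340,290:420,::-1],(400,430))]))
```

```text
[ 420.19 -213.33  193.53] [ 3.14 -0.    1.25] 20.55
side bowl (array([500.57, -37.08,   0.  ,   0.  ]), np.float64(0.3082383358019466))
side pump_head (array([ 417.02, -220.11,    0.  ,    0.26]), np.float64(0.5233623244531221))
side multitool [(array([262., 308.]), 0.53)]
side bowl_crown [(array([266., 310.]), 0.86)]
side key_cover [(array([193., 233.]), 0.97), (array([228., 222.]), 0.67)]
side pump_mid [(array([341., 280.]), 0.85)]
top multitool (array([492.92, -35.16,  76.  ,   1.13]), np.float64(0.14888710826210838))
top bowl (array([493.63, -38.16,   0.  ,   0.  ]), np.float64(0.46207540804940705))
top multitool [(array([255., 329.]), 0.23), (array([199., 173.]), 0.22)]
top bowl_crown [(array([255., 330.]), 0.79)]
top key_cover [(array([343., 160.]), 0.75), (array([258., 327.]), 0.65)]
top pump_mid []
```

View pics/p7.png

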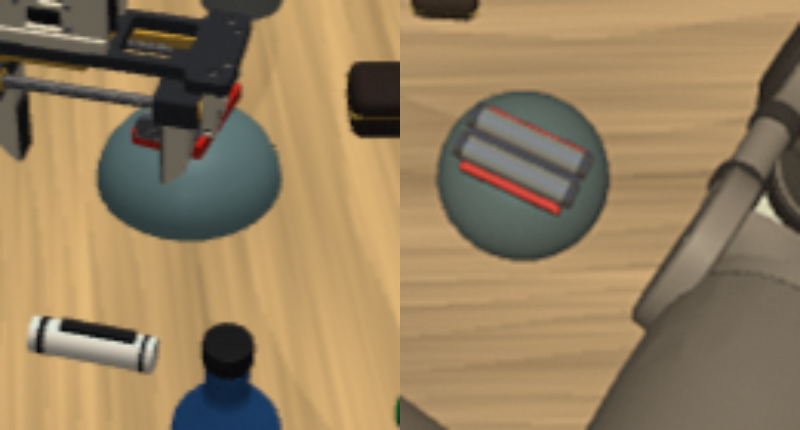

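Call:
play_rows:
  rows:
    - [[-0.24,-0.3,-0.5],[0,0,0]]
    - [[0,0,-1],[0,0,0]]
    - [[0,0,-1],[0,0,0]]
    - [[0,0,-1],[0,0,0]]
    - [[0,0,-0.9],[0,0,0]]
    - [[0,0,-0.6],[0,0,0]]
    - [[0,0,-0.4],[0,0,0]]
    - [[0,0,0],[0,0,0]]
    - [[0,0,0],[0,0,0]]

```text
time: 22.38
tool_pos: [413.2, -222.8, 31.6]
tcp_rot: [3.141, 0.0, 1.254]
contact_force: [-0.2, -0.8, 0.5]
grip_width: 92.0
finger_force: 0.0
```

Call:
play_rows:
  rows:
    - [[0,0,-0.15],[0,0,0]]
    - [[0,0,0],[0,0,0]]

```text
time: 22.62
tool_pos: [412.9, -222.5, 26.6]
tcp_rot: [3.141, 0.0, 1.254]
contact_force: [0.2, 1.0, 0.1]
grip_width: 91.9
finger_force: 0.0
```

Call:
play_rows:
  rows:
    - [[0,0,0],[0,0,0]]
    - [[0,0,0],[0,0,0]]
    - [[0,0,0],[0,0,0]]
    - [[0,0,0],[0,0,0]]
    - [[0,0,0],[0,0,0]]
    - [[0,0,0],[0,0,0]]
    - [[0,0,0],[0,0,0]]
  hand: -1

```text
time: 23.5
tool_pos: [412.9, -222.6, 26.6]
tcp_rot: [3.141, 0.0, 1.254]
contact_force: [-1.8, 1.3, 3.3]
grip_width: 89.9
finger_force: 30.0
```

Call:
play_rows:
  rows:
    - [[0,0,0.7],[0,0,0]]
    - [[0,0,1],[0,0,0]]
    - [[0,0,1],[0,0,0]]
    - [[0,0,1],[0,0,0]]
    - [[0,0,0.8],[0,0,0]]
    - [[0,0,0],[0,0,0]]
    - [[0,0,0],[0,0,0]]

```text
time: 24.38
tool_pos: [412.3, -222.1, 160.4]
tcp_rot: [-3.14, -0.001, 1.254]
contact_force: [0.2, 0.2, -1.8]
grip_width: 89.9
finger_force: 30.0
```

Run:
```python
from h import *
np.set_printoptions(precision=2,suppress=True)
c=capture("side"); o=get_obs(); T=o["tool_pos"]; a=o["tcp_rot"][2]; print(T,o["tcp_rot"],o["time"],o["contact_force"],o["grip_width"])
for s in(-8,0,8):
    P=place(M["pump_head"],[T[0]+s*np.cos(a),T[1]+s*np.sin(a),T[2]-27,a]); h=np.array([proj(c,p) for p in P]); print(s,"bbox",h.min(0),h.max(0))
for d in trace("pump_head","side")[:3]:
    ys,xs=np.nonzero(d["mask"]); print(d["p"],ys.min(),ys.max(),xs.min(),xs.max())
# white pixels near the lower end
f=c["frame"].astype(int); r,k=map(int,proj(c,T-[0,0,14]))
for y in range(r-6,r+28,2): print(y,[int(v) for v in f[y,k-24:k+24:3].min(1)])
```

```text
[ 412.25 -222.08  160.25] [-3.14 -0.    1.25] 24.425 [-0.36 -0.79 -1.15] 89.68844537096935
-8 bbox [273.98 263.19] [313.42 288.  ]
0 bbox [271.54 264.39] [310.6  288.99]
8 bbox [269.12 265.59] [307.82 289.96]
0.64 282 300 255 298
284 [68, 220, 35, 220, 191, 27, 27, 28, 31, 43, 41, 62, 69, 73, 76, 52]
286 [72, 202, 29, 218, 195, 10, 10, 14, 23, 28, 27, 27, 28, 39, 74, 51]
288 [75, 159, 40, 187, 193, 201, 207, 213, 152, 54, 14, 14, 20, 100, 143, 96]
290 [80, 122, 48, 151, 161, 170, 178, 185, 194, 201, 207, 215, 154, 164, 55, 105]
292 [99, 88, 36, 110, 120, 130, 141, 152, 160, 170, 178, 187, 195, 202, 100, 101]
294 [108, 99, 20, 91, 95, 100, 104, 111, 119, 131, 141, 151, 161, 170, 109, 103]
296 [110, 107, 107, 106, 110, 99, 88, 91, 94, 100, 105, 110, 121, 122, 93, 78]
298 [108, 108, 108, 108, 111, 111, 112, 114, 116, 100, 89, 90, 95, 87, 78, 65]
300 [108, 108, 107, 104, 112, 112, 111, 115, 118, 110, 110, 107, 103, 93, 58, 82]
302 [109, 108, 109, 104, 112, 113, 111, 115, 118, 107, 110, 106, 105, 104, 108, 107]
304 [110, 108, 110, 104, 112, 114, 113, 116, 119, 106, 110, 106, 106, 103, 109, 108]
306 [110, 109, 110, 104, 112, 115, 109, 116, 119, 105, 110, 106, 106, 104, 108, 108]
308 [109, 110, 110, 104, 114, 116, 108, 115, 121, 106, 109, 105, 105, 103, 110, 108]
310 [109, 108, 111, 104, 113, 116, 108, 117, 121, 105, 110, 107, 105, 103, 107, 108]
312 [109, 109, 110, 104, 114, 115, 110, 116, 121, 104, 109, 106, 105, 103, 105, 108]
314 [109, 111, 110, 105, 114, 116, 110, 116, 122, 105, 110, 106, 104, 104, 105, 107]
316 [108, 111, 110, 104, 114, 116, 111, 116, 122, 106, 109, 106, 104, 104, 105, 108]
```

The opening reads 90 mm, so the pump is held by its ends. Its long axis is at −0.32 rad, and I had misread that. I'll put it back down and regrip across the barrel.

Call:
play_rows:
  rows:
    - [[0,0,-0.8],[0,0,0]]
    - [[0,0,-1],[0,0,0]]
    - [[0,0,-1],[0,0,0]]
    - [[0,0,-1],[0,0,0]]
    - [[0,0,-0.5],[0,0,0]]
    - [[0,0,-0.1],[0,0,0]]
    - [[0,0,0],[0,0,0]]
    - [[0,0,0],[0,0,0]]

```text
time: 25.48
tool_pos: [413.2, -222.8, 30.1]
tcp_rot: [3.14, 0.0, 1.254]
contact_force: [-0.4, 0.1, -0.6]
grip_width: 89.8
finger_force: 30.0
```

Call:
play_rows:
  rows:
    - [[0,0,-0.08],[0,0,0]]
    - [[0,0,-0.03],[0,0,0]]
    - [[0,0,0],[0,0,0]]
    - [[0,0,0],[0,0,0]]

```text
time: 25.98
tool_pos: [413.0, -222.6, 26.6]
tcp_rot: [3.141, 0.0, 1.254]
contact_force: [-1.2, 0.4, 5.2]
grip_width: 89.3
finger_force: 30.0
```

Call:
play_rows:
  rows:
    - [[0,0,0],[0,0,0]]
    - [[0,0,0],[0,0,0]]
    - [[0,0,0],[0,0,0]]
    - [[0,0,0],[0,0,0]]
  hand: 1

```text
time: 26.48
tool_pos: [412.9, -222.5, 26.1]
tcp_rot: [-3.142, -0.0, 1.254]
contact_force: [0.4, -0.1, 0.5]
grip_width: 91.8
finger_force: 0.0
```

Call:
play_rows:
  rows:
    - [[0,0,0.2],[0,0,0]]
    - [[0,0,0.5],[0,0,0]]
    - [[0,0,1],[0,0,0]]
    - [[0,0,1],[0,0,0]]
    - [[0,0,0.5],[0,0,0]]
    - [[0,0,0],[0,0,0]]

```text
time: 27.22
tool_pos: [413.5, -223.0, 123.5]
tcp_rot: [3.139, 0.001, 1.254]
contact_force: [0.0, 0.5, 0.8]
grip_width: 91.9
finger_force: 0.0
```

Run:
```python
from h import *
np.set_printoptions(precision=2,suppress=True)
c=capture("side"); o=get_obs(); T=o["tool_pos"]; print(T,o["tcp_rot"],o["time"],o["contact_force"],o["grip_width"])
for d in trace("pump_head","side")[:3]:
    m=d["mask"].astype(float); ys,xs=np.nonzero(m); print(d["p"],ys.min(),ys.max(),xs.min(),xs.max(), fit("pump_head",[(c,m)],[413,-222.5,0,-.32],(0,1,3)))
P=place(M["pump_head"],[413,-222.5,0,1.254-np.pi/2]); h=np.array([proj(c,p) for p in P]); print("exp",h.min(0),h.max(0))
```

```text
[ 412.96 -222.57  122.57] [3.14 0.   1.25] 27.275 [-0.27  0.01 -0.53] 92.06891998439964
0.63 328 345 259 301 (array([ 413.45, -222.78,    0.  ,   -0.32]), np.float64(0.09196503168748604))
exp [326.54 258.02] [345.47 301.06]
```

Call:
play_rows:
  rows:
    - [[0,0,0],[0,0,-0.9375]]
    - [[0,0,0],[0,0,-0.9375]]
    - [[0,0,0],[0,0,-0.9375]]
    - [[0,0,0],[0,0,-0.9375]]
    - [[0,0,0],[0,0,-0.9375]]
    - [[0,0,0],[0,0,-0.9375]]
    - [[0,0,0],[0,0,-0.9375]]
    - [[0,0,0],[0,0,-0.9375]]
    - [[0,0,0],[0,0,-0.9375]]
    - [[0,0,0],[0,0,-0.9375]]
    - [[0,0,0],[0,0,-0.9375]]
    - [[0,0,0],[0,0,-0.9375]]

```text
time: 28.82
tool_pos: [412.3, -222.1, 121.1]
tcp_rot: [-3.141, 0.002, -0.322]
contact_force: [-0.2, 0.2, -0.1]
grip_width: 91.7
finger_force: 0.0
```

Call:
play_rows:
  rows:
    - [[0,0,-0.7],[0,0,0]]
    - [[0,0,-1],[0,0,0]]
    - [[0,0,-0.8],[0,0,0]]
    - [[0,0,-0.5],[0,0,0]]
    - [[0,0,-0.1],[0,0,0]]
    - [[0,0,0],[0,0,0]]
    - [[0,0,0],[0,0,0]]

```text
time: 29.7
tool_pos: [413.2, -222.7, 29.7]
tcp_rot: [3.141, -0.001, -0.317]
contact_force: [0.2, -0.3, 0.1]
grip_width: 91.9
finger_force: 0.0
```

Call:
play_rows:
  rows:
    - [[0,0,-0.08],[0,0,0]]
    - [[0,0,0],[0,0,0]]

```text
time: 29.95
tool_pos: [412.9, -222.5, 27.0]
tcp_rot: [3.141, -0.0, -0.317]
contact_force: [0.6, -0.4, -0.9]
grip_width: 91.9
finger_force: 0.0
```

Call:
play_rows:
  rows:
    - [[0,0,0],[0,0,0]]
    - [[0,0,0],[0,0,0]]
    - [[0,0,0],[0,0,0]]
    - [[0,0,0],[0,0,0]]
    - [[0,0,0],[0,0,0]]
    - [[0,0,0],[0,0,0]]
    - [[0,0,0],[0,0,0]]
    - [[0,0,0],[0,0,0]]
  hand: -1

```text
time: 30.95
tool_pos: [412.9, -222.6, 26.8]
tcp_rot: [3.141, -0.0, -0.317]
contact_force: [0.2, -0.4, -1.1]
grip_width: 25.0
finger_force: 30.0
```

Call:
play_rows:
  rows:
    - [[0,0,0.7],[0,0,0]]
    - [[0,0,1],[0,0,0]]
    - [[0,0,1],[0,0,0]]
    - [[0,0,1],[0,0,0]]
    - [[0,0,0.8],[0,0,0]]
    - [[0,0,0],[0,0,0]]
    - [[0,0,0],[0,0,0]]

```text
time: 31.82
tool_pos: [412.4, -222.1, 160.8]
tcp_rot: [-3.141, 0.002, -0.317]
contact_force: [-0.6, -0.7, -0.5]
grip_width: 25.2
finger_force: 30.0
```

Run:
```python
from h import *
np.set_printoptions(precision=2,suppress=True)
c=capture("side"); o=get_obs(); T=o["tool_pos"]; a=o["tcp_rot"][2]; print(T,o["tcp_rot"],o["time"],o["contact_force"],o["grip_width"])
P=place(M["pump_head"],[T[0],T[1],T[2]-27,a]); h=np.array([proj(c,p) for p in P]); print("bbox",h.min(0),h.max(0))
for d in trace("pump_head","side")[:3]:
    ys,xs=np.nonzero(d["mask"]); print(d["p"],ys.min(),ys.max(),xs.min(),xs.max())
m=netmask("multitool",c,"side",[498,-39.5,86])
if m is not None: print(m.sum(),fit("multitool",[(c,m)],[498,-39.5,76,1.1],(0,1,3)))
m=netmask("bowl",c,"side",[498,-39.5,30])
if m is not None: print(m.sum(),fit("bowl",[(c,m)],[498,-39.5,0,0],(0,1)))
f=c["frame"].astype(int); mm=((f[...,0]>70)&(f[...,0]>1.6*f[...,1])&(f[...,0]>1.6*f[...,2])); mm[:230]=0;mm[290:]=0;mm[:,:280]=0;mm[:,345:]=0
ys,xs=np.nonzero(mm); print("red",mm.sum(),ys.min(),ys.max(),xs.min(),xs.max())
P=place(M["key_cover"],[497,-39,62,1.1]); h=np.array([proj(c,p) for p in P]); print("exp cover",h.min(0),h.max(0))
```

```text
[ 412.27 -222.05  160.61] [-3.14  0.   -0.32] 31.875 [ 0.75  0.93 -0.8 ] 25.278046978206707
bbox [280.69 253.82] [300.27 300.21]
0.68 284 299 284 300
0.17 330 415 306 341
640.0 (array([500.44, -38.67,  76.  ,   1.12]), np.float64(0.15372060627481965))
1445.0 (array([502.65, -39.73,   0.  ,   0.  ]), np.float64(0.39240216167009967))
red 163 252 276 292 327
exp cover [245.41 291.88] [277.49 328.19]
```

Call:
play_rows:
  rows:
    - [[0.237,0.509,0],[0,0,0.846]]
    - [[0.237,0.509,0],[0,0,0.846]]
    - [[0.237,0.509,0],[0,0,0.846]]
    - [[0.237,0.509,0],[0,0,0.846]]
    - [[0.237,0.509,0],[0,0,0.846]]
    - [[0.237,0.509,0],[0,0,0.846]]
    - [[0.237,0.509,0],[0,0,0.846]]
    - [[0.237,0.509,0],[0,0,0.846]]
    - [[0.237,0.509,0],[0,0,0.846]]
    - [[0.237,0.509,0],[0,0,0.846]]
    - [[0.237,0.509,0],[0,0,0.846]]
    - [[0.237,0.509,0],[0,0,0.846]]

```text
time: 33.52
tool_pos: [498.2, -38.7, 161.1]
tcp_rot: [-3.14, 0.0, 1.104]
contact_force: [0.1, -0.1, -0.8]
grip_width: 25.2
finger_force: 30.0
```

Call:
play_rows:
  rows:
    - [[0,0,-0.3],[0,0,0]]
    - [[0,0,-0.4],[0,0,0]]
    - [[0,0,-0.3],[0,0,0]]
    - [[0,0,0],[0,0,0]]
    - [[0,0,0],[0,0,0]]

```text
time: 34.15
tool_pos: [498.3, -39.6, 131.9]
tcp_rot: [3.141, -0.0, 1.1]
contact_force: [1.0, 0.9, 0.0]
grip_width: 25.2
finger_force: 30.0
```

Run:
```python
from h import *
np.set_printoptions(precision=2,suppress=True)
c=capture("side"); o=get_obs(); T=o["tool_pos"]; a=o["tcp_rot"][2]; print(T,o["tcp_rot"],o["time"],o["contact_force"],o["grip_width"])
P=place(M["pump_head"],[T[0],T[1],T[2]-27,a]); h=np.array([proj(c,p) for p in P]); print("pump bbox",h.min(0),h.max(0))
for q in("pump_head","multitool"):
  for d in trace(q,"side")[:2]:
    ys,xs=np.nonzero(d["mask"]); print(q,d["p"],ys.min(),ys.max(),xs.min(),xs.max())
P=place(M["multitool"],[498.2,-39.5,76,1.1]); h=np.array([proj(c,p) for p in P]); print("exp tool",h.min(0),h.max(0))
```

```text
[498.37 -39.52 132.08] [ 3.14 -0.    1.1 ] 34.2 [ 0.7  -0.55 -0.45] 24.804753644711663
pump bbox [229.9  298.56] [260.55 322.98]
pump_head 0.73 233 260 300 316
multitool 0.9 243 273 294 327
multitool 0.74 261 303 283 341
exp tool [238.7  293.42] [274.36 327.55]
```

Everything lines up, so I'll lower the last 12 mm in small steps.

Call:
play_rows:
  rows:
    - [[0,0,-0.15],[0,0,0]]
    - [[0,0,-0.15],[0,0,0]]
    - [[0,0,-0.06],[0,0,0]]
    - [[0,0,0],[0,0,0]]
    - [[0,0,0],[0,0,0]]

```text
time: 34.92
tool_pos: [498.3, -39.3, 121.1]
tcp_rot: [3.141, -0.0, 1.1]
contact_force: [-0.4, 0.2, -0.6]
grip_width: 25.4
finger_force: 30.0
```

Call:
play_rows:
  rows:
    - [[0,0,-0.03],[0,0,0]]
    - [[0,0,0],[0,0,0]]
    - [[0,0,0],[0,0,0]]

```text
time: 35.3
tool_pos: [498.2, -39.3, 120.2]
tcp_rot: [3.141, -0.0, 1.1]
contact_force: [-0.8, -0.7, -0.9]
grip_width: 25.6
finger_force: 30.0
```

Call:
play_rows:
  rows:
    - [[0,0,-0.03],[0,0,0]]
    - [[0,0,0],[0,0,0]]
    - [[0,0,0],[0,0,0]]

```text
time: 35.67
tool_pos: [498.2, -39.3, 119.2]
tcp_rot: [3.141, -0.0, 1.1]
contact_force: [-0.8, 0.5, -0.9]
grip_width: 24.8
finger_force: 30.0
```

Call:
play_rows:
  rows:
    - [[0,0,-0.02],[0,0,0]]
    - [[0,0,0],[0,0,0]]
    - [[0,0,0],[0,0,0]]

```text
time: 36.05
tool_pos: [498.2, -39.3, 118.6]
tcp_rot: [3.141, 0.0, 1.1]
contact_force: [0.2, 0.7, -1.4]
grip_width: 25.1
finger_force: 30.0
```

Call:
play_rows:
  rows:
    - [[0,0,-0.02],[0,0,0]]
    - [[0,0,0],[0,0,0]]
    - [[0,0,0],[0,0,0]]

```text
time: 36.42
tool_pos: [498.4, -39.3, 118.4]
tcp_rot: [3.141, -0.0, 1.1]
contact_force: [0.1, 0.2, 4.7]
grip_width: 25.2
finger_force: 30.0
```

Call:
play_rows:
  rows:
    - [[0,0,-0.02],[0,0,0]]
    - [[0,0,0],[0,0,0]]
    - [[0,0,0],[0,0,0]]

```text
time: 36.8
tool_pos: [498.6, -39.3, 118.3]
tcp_rot: [3.14, -0.0, 1.1]
contact_force: [-1.9, 1.4, 9.3]
grip_width: 25.3
finger_force: 30.0
```

Call:
play_rows:
  rows:
    - [[0,0,0.02],[0,0,0]]
    - [[0,0,0],[0,0,0]]

```text
time: 37.05
tool_pos: [498.5, -39.3, 118.4]
tcp_rot: [3.141, -0.0, 1.1]
contact_force: [0.1, -0.5, 5.9]
grip_width: 25.3
finger_force: 30.0
```

Call:
play_rows:
  rows:
    - [[0,0,0],[0,0,0]]
    - [[0,0,0],[0,0,0]]
    - [[0,0,0],[0,0,0]]
    - [[0,0,0],[0,0,0]]
  hand: 0.5

```text
time: 37.55
tool_pos: [498.1, -39.3, 117.9]
tcp_rot: [-3.141, 0.0, 1.1]
contact_force: [-0.5, 0.4, -0.7]
grip_width: 61.0
finger_force: 0.0
```

Call:
play_rows:
  rows:
    - [[0,0,0.3],[0,0,0]]
    - [[0,0,0.7],[0,0,0]]
    - [[0,0,1],[0,0,0]]
    - [[0,0,1],[0,0,0]]
    - [[0,0,1],[0,0,0]]
    - [[-0.8,0.7,0.5],[0,0,0]]
    - [[-0.8,1,0],[0,0,0]]
    - [[-0.8,1,0],[0,0,0]]
    - [[0,1,0],[0,0,0]]
    - [[0,1,0],[0,0,0]]
    - [[0,1,0],[0,0,0]]
    - [[0,1,0],[0,0,0]]

```text
time: 39.05
tool_pos: [426.1, 162.7, 253.8]
tcp_rot: [3.141, -0.001, 1.1]
contact_force: [-0.0, -0.7, 0.4]
grip_width: 68.8
finger_force: 0.0
```

Run:
```python
from h import *
np.set_printoptions(precision=2,suppress=True)
o=get_obs(); print(o["tool_pos"],o["time"],o["contact_force"])
C={n:capture(n) for n in("side","top")}
for n in C:
  c=C[n]
  for q,v in(("pump_head",[498.3,-39.3,92,1.1]),("multitool",[498.2,-39.5,76,1.1]),("bowl",[498,-39.5,0,0])):
    m=netmask(q,c,n,np.array(v[:3])+[0,0,30 if q=="bowl" else 10])
    h=np.array([proj(c,p) for p in place(M[q],v)])
    print(n,q,"exp",h.min(0),h.max(0))
    if m is not None: ys,xs=np.nonzero(m); print("  ",ys.min(),ys.max(),xs.min(),xs.max(),fit(q,[(c,m)],v,(0,1) if q=="bowl" else (0,1,3)))
```

```text
[426.11 162.72 253.79] 39.05 [-0.   -0.75  0.44]
side pump_head exp [234.24 298.58] [264.88 322.83]
   235 263 300 323 (array([500.46, -36.25,  92.  ,   1.07]), np.float64(0.13177857857468944))
side multitool exp [238.7  293.42] [274.36 327.55]
   243 272 294 327 (array([502.21, -38.95,  76.  ,   1.03]), np.float64(0.47780774070935095))
side bowl exp [255.53 280.57] [303.52 340.8 ]
   260 302 282 341 (array([498.69, -36.65,   0.  ,   0.  ]), np.float64(0.2715753781175174))
top pump_head exp [234.21 311.64] [259.52 349.52]
   237 260 310 346 (array([494.63, -34.22,  92.  ,   1.09]), np.float64(0.11339613970588236))
top multitool exp [231.44 307.27] [266.59 353.43]
   246 266 308 349 (array([484.34, -30.74,  76.  ,   1.16]), np.float64(0.7413079302015848))
top bowl exp [227.92 301.04] [283.64 357.32]
   230 285 301 357 (array([494.93, -39.78,   0.  ,   0.  ]), np.float64(0.3828334286829941))
```

Call:
play_rows:
  rows:
    - [[0,0,0],[0,0,0]]
    - [[0,0,0],[0,0,0]]
    - [[0,0,0],[0,0,0]]
    - [[0,0,0],[0,0,0]]
    - [[0,0,0],[0,0,0]]
    - [[0,0,0],[0,0,0]]
    - [[0,0,0],[0,0,0]]
    - [[0,0,0],[0,0,0]]

```text
time: 40.45
tool_pos: [426.2, 161.7, 253.0]
tcp_rot: [3.141, -0.0, 1.1]
contact_force: [1.5, -0.2, -0.8]
grip_width: 69.1
finger_force: 0.0
```

Run:
```python
from h import *
a=capture("side")["frame"].astype(int)
for _ in range(5): b=capture("side")["frame"].astype(int)
d=np.abs(a-b)[225:310,275:345]; print("max/mean change",d.max(),d.mean())
for d in trace("pump_head","side")[:1]:
    ys,xs=np.nonzero(d["mask"]); print(ys.min(),ys.max(),xs.min(),xs.max())
if d is not None and 233<=ys.min()<=238: print(bot.close_job())
```

```text
max/mean change 27 0.7128851540616247
233 263 300 324
the job is handed in; nothing more can be done
None
```

The job is handed in at about 41 s: the key cover, multi-tool and pump head are stacked on the bowl's crown, released and still, all within tolerance by the last camera check; the verdict itself wasn't shown. I gripped the pump head by its ends the first time, so I set it back down and regripped it before placing it.

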